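Cover the soil box and jack the tilt plane to its 8 degree line

ROBOT

A 6-joint arm with a two-finger parallel gripper is mounted at the origin on a cart in front of the work surface, level with it; the furniture and walls round the work are solid. World frame = base frame: x ahead of the robot, y to its left, z up, the work surface at z = 0. Lengths are in m, angles in rad, forces in N, time in s.
With the tool pointing down it reaches from about 0.4 to 0.925 m from the base axis. Payload 12.5 kg.
Tool frame: the origin (TCP) lies midway between the tips of the shut fingers; the grasp point (between the pads) lies tcp_to_grasp behind it (tcp_to_grasp is the distance from the TCP to the grasp point, in m); z points along the fingers, y is the line along which they close (so a half turn about z gives the same grasp; the last joint's range is limited). The gripper opens to 95 mm and grips with 3 to 60 N. Pads are 20 mm wide; open, the fingers measure 119 mm over their backs; the gripper's body (75 mm by 180 mm) begins 59 mm behind the grasp point.
Start: joints at [1.193, 0.491, 1.559, -0, 1.092, -0.106], TCP at [0.168, 0.602, 0.179] pointing down, gripper open.
Joint ranges: [-3.1, 3.1], [-0.84, 2.19], [0.05, 2.79], [-1.13, 4.28], [0.06, 2.93], [-2.69, 2.69]. Speed limits (rad/s): [2.22, 2.22, 2.79, 3.14, 3.14, 3.14].

INTERFACE

Orientations are given as a unit quaternion [w, x, y, z].
In Python, from bench import get_state, grab_frame, hand_in, tcp_to_grasp gives the robot as it stands.
- The arm moves only by the tool play_rows, never from a script. Its argument "series" is a list of rows, each a list of 5 numbers: the shift along the tool's x, y, z in m, then the turn about the tool's z in degrees, then the gripper command: -1 is shut, 1 is fully open, values between are in proportion. A call has exactly 8 rows; each row shifts and turns the commanded pose from where the row before left it, along the tool's axes as they then stand; what a row does not reach is not made up. A row lasts 1/8 s, in which the tool goes at most 62.5 mm and 10.7 degrees, less where a joint would pass 70% of its speed; a pose out of reach is approached as far as the arm can. A call with a gripper value outside its range is refused whole. The fingers move at their own pace and stop on an object; "grip_force" is the grip in N (left out, the last holds). Time passes only in rows, so rows that do not move let the fingers close, or fill a call up. It gives the time, the measured TCP pose, the force, the opening and the grip force at its end, in the units of the state.
- get_state(): the state, without advancing time (a new reading comes with each control period).
- grab_frame(name): name is "scene" or "top"; returns a dict with "frame" (384x512x3 uint8, red, green, blue), "fx", "fy", "cx", "cy" (pixels), "k1" (the pictures are not rectified: a ray, as slopes to the right and down, at radius r is drawn at 1 + k1 r^2 times it, then the intrinsics apply), "extrinsics" (4x4, takes a point from world to camera coordinates). Camera axes: x right, y down, z forward; pixel columns grow to the right and rows downward; lengths in m; the calibration is good to about 2 mm. A picture is of the moment at which its call begins. There is no depth.
- hand_in(): hands the job in; it is judged then, once.
The state is a dict: "time_s": time; "joint_positions": joint angles; "joint_vel": joint speeds; "tau": joint torques, N m; "eef_pos": TCP position; "orientation": TCP orientation; "force": force on the tool from outside, world axes, zero at the start; "wrist_torque": the same for the moment, N m; "width": finger opening in m; "grasp_force": force on a finger pad.
Only numpy, scipy, OpenCV 4.12 (cv2) and the standard library are available. Lean on these libraries where they do the work, as an engineer would, in place of code of your own. Each camera call takes 0.05 s, during which the arm holds its last target. There are 200 camera calls.

TASK

Get the tilt test going: first press the soil box's loose cover down until it is seated level all round, so that nothing spills. Then stand the small ratchet jack so that its saddle is squarely under the marked lift pad of the tilt plane, and pump the jack's handle until the plane's pointer comes up to the long 8 degree line. The plane stays there only while the handle is pressed down (let up, it sinks back a click), so finish while holding the handle down; lift the plane with the jack alone and leave the other things on the bench where they are.

Things in the scene. Friction and masses are not known exactly. Their poses are not given: they have to be found in the camera images.
- tilt_base: Stand of the tilt plane: grey base plate 160 x 180 x 12 mm, fixed. Origin on the bench; x axis along the hinge, y axis to the hinge end; base plate from y = -65 to +115 mm. The plane: aluminium plate 150 (x) x 195 (y) x 10 mm, level at first, its top at z = 103 mm. At its free end (y = -95 mm) a steel lug 46 mm wide runs on to y = -143 mm, with only bench below it; the jack comes in there from -y.
- plane_hinge (a point): Middle of the plane's hinge axis, at y = +95 mm, z = 98 mm of the stand.
- scale_line (a point): The long black line, 8 degrees, on the upright scale strip (26 mm wide, 153 mm tall) on the stand's -x side; the short lines are 2 degrees apart, the lowest is 0. The plane's black pointer beside the strip stands level with the long line at 8 degrees.
- tilt_plane (a joint): Tilt of the plane in rad: 0 level, grows as the lug end rises (8 degrees = 0.140). Plane and box load the jack with about 20 N.
- lift_pad (a point): Marked lift point: lowest point of the domed steel boss (28 mm across, 7 mm tall) under the lug, 213 mm from the hinge axis, 85.5 mm above the bench when level. On the lug's top, 17 mm higher, a black ring 27 mm across with a dot marks the same place. It must rise about 30 mm for 8 degrees.
- soil_box: Closed-bottomed aluminium soil box 96 (x) x 84 (y) x 46 mm standing loose on the plane. Origin: centre of its underside. Two spring balls inside its +y wall catch the cover's plug. Weighs about 0.55 kg.
- cover: Aluminium cover plate 98 x 86 x 6 mm, below it a black plug (86 x 74 x 9 mm), on top a black knob. Origin: centre of the plate's underside; seated, it lies 46 mm above the box's origin, parallel to the rim. At the start it lies cocked: -y edge down, +y edge about 7 mm high on the spring balls. A slow, steady push of 5 to 9 N on the knob snaps it home against the rim.
- cover_knob (a point): Centre of the flat top of the cover's round knob, 30 mm across, 23 mm above the plate's underside.
- jack: Small grey ratchet jack, loose, about 0.9 kg. Origin: underside of its base, x axis to the saddle, handle to -x. Base plate 193 x 76 x 8 mm, x = -105 to +88 mm; saddle axis at x = +60 mm. Two upright side plates, 40 mm over the outside, x = -60 to +40, z = 8 to 54 mm; in front a housing 46 mm wide, x = +37 to +83, to z = 60 mm. Centre of mass near x = 0.
- jack_hold_point (a point): Where the jack is best gripped, across the two side plates (40 mm): jack x = -30, y = 0, z = 35 mm. Finger tips must stay above the 8 mm base plate. The raised handle passes over this place between the plates, its upper side about 70 mm above the bench.
- saddle_top (a point): Centre of the flat top of the jack's round steel saddle (38 mm across). 77.5 mm above the bench at the start, ram down: 8 mm under the lift pad. The ram rises at most 43 mm.
- jack_handle (a joint): Handle angle in rad: 0 fully up (a spring returns it, 2 to 5 N at the grip), 0.50 fully down (stop); it rises backwards at 0.52 rad above level when up. A full stroke lifts the ram about 15 mm; let up, the ram sinks 4 mm to the last 6 mm ratchet click: 12 mm gained. Ram down at first: 8 degrees comes near the bottom of the third full stroke. Under load about 11 N at the grip.
- handle_pivot (a point): Pivot of the jack handle: jack x = +5, z = 40 mm, axis along the jack's y.
- handle_grip (a point): Middle of the jack handle's cross bar (black, 18 mm thick, 98 mm long, along the jack's y axis), 178 mm from the pivot; it moves on an arc about the pivot, from 128 mm above the bench to 44 mm.
- soil_tin: Bystander: round dark steel tin of soil, 77 mm across, 36 mm tall.
- cutting_ring: Bystander: round grey specimen ring, 64 mm across, 29 mm tall.
- marker: Bystander: red and white marker pen, 135 mm long.
- bench_brush: Bystander: flat brush with red handle, 189 mm long.

How it is judged:
On the way, in this order (a step that is already met when the one before it is completed fails the run):
1. the cover is seated level on the soil box (z of cover in the frame of soil_box below 0.0475 m and angle between the z axis of cover and the z axis of soil_box, either way round below 0.02 rad and value of joint tilt_plane below 0.01 rad), for 0.2 s.
2. the jack stands on the bench with its saddle under the lift pad, the plane still level (horizontal distance between saddle_top and lift_pad below 0.012 m and angle between jack's own z axis and vertical below 0.04 rad and height (world z) of jack below 0.004 m and value of joint tilt_plane below 0.01 rad), for 0.2 s.
3. the plane is jacked up to the 8 degree line (value of joint tilt_plane above 0.133 rad and contact force between jack and tilt_base above 4 N), for 0.2 s.
At the end, for the whole second after the job is handed in: The plane stands at 7.6 degrees or more, carried by the saddle (within 14 mm of the lift pad, jack flat on the bench), while the robot presses the handle with over 2 N and touches neither plane nor stand; the cover is level, within 1.5 mm of home; the box has not slid (all of step 3 and value of joint jack_handle above 0.08 rad and contact force between any of the fingers, the arm and jack above 2 N and contact force between each of the arm, the fingers and tilt_base below 0.5 N and horizontal distance between saddle_top and lift_pad below 0.014 m and angle between jack's own z axis and vertical below 0.06 rad and z of cover in the frame of soil_box below 0.0475 m and angle between the z axis of cover and the z axis of soil_box, either way round below 0.02 rad and distance of soil_box from where it was at the start of the episode below 0.045 m and angular speed of soil_box below 0.1 rad/s); the arm keeps its last pose, push and grip.
It fails at once if the tilt plane or its stand is pushed or lifted by the robot itself (contact force between any of the arm, the fingers and tilt_base above 8 N).
It fails at once if a bystander is pushed away (distance of any of soil_tin, cutting_ring, marker, bench_brush from where it was at the start of the episode above 0.03 m).
It also fails if it takes over 72 s, if anything falls off the work surface, if the arm or the gripper's body presses on something with over 40 N, if the wrist force passes 120 N, or if a joint passes its speed limit or range.

## Working session

There is one attempt and no reset: what is moved stays moved. The work goes in short steps, Python scripts to look and compute and a tool call to move; the robot and the scene stay as the last step left them, time stands still between calls to the robot, and variables do not carry over. Pictures are saved under pics/ and viewed, at most 10 in all, crops included, and the job is handed in when it is done.

Besides the shell and the picture viewer there is one more tool, called after ">>>" as name(argument=value, ...) on one line, values as JSON. play_rows: Moves the arm, as the interface text tells. Its arguments: {"type":"object","properties":{"series":{"type":"array","items":{"type":"array","items":{"type":"number"}}},"grip_force":{"type":"number"}},"required":["series"]}

```bash
mkdir -p pics; ls
python3 - <<'E'
from bench import *
import bench,cv2,numpy as np
s=get_state();print({k:np.round(v,3) for k,v in s.items()}, tcp_to_grasp)
ims=[]
for n in("scene","top"):
    f=grab_frame(n);cv2.imwrite(f"pics/{n}0.png",f["frame"][:,:,::-1])
    E=np.array(f["extrinsics"]);print(n,f["fx"],f["fy"],f["cx"],f["cy"],f["k1"],np.round(E,3).tolist(),np.round(-E[:3,:3].T@E[:3,3],3))
E
```

```text
pics
{'time_s': np.float64(0.0), 'joint_positions': array([ 1.193,  0.492,  1.559,  0.   ,  1.092, -0.106]), 'joint_vel': array([ 0.001,  0.   , -0.   , -0.   , -0.002, -0.   ]), 'tau': array([ 2.0000e-03, -6.1263e+01, -2.5819e+01,  6.9000e-02,  4.8000e-02,
       -0.0000e+00]), 'eef_pos': array([0.168, 0.602, 0.178]), 'orientation': array([-0.   ,  0.135,  0.991, -0.001]), 'force': array([ 0.566, -0.31 ,  0.612]), 'wrist_torque': array([ 0.023,  0.041, -0.046]), 'grasp_force': np.float64(0.0), 'width': np.float64(0.095)} 0.0188
scene 372.20053129002963 372.20053129002963 256.2331717845185 183.95646480130554 -0.021323700653414608 [[0.459, -0.889, -0.001, -0.308], [-0.49, -0.251, -0.835, 0.336], [0.742, 0.384, -0.551, 0.926], [0.0, 0.0, 0.0, 1.0]] [-0.381 -0.545  0.79 ]
top 429.04620890764795 429.04620890764795 261.6173614697366 197.40081551323942 -0.039502847808763994 [[0.012, -1.0, 0.018, -0.106], [-0.992, -0.015, -0.128, 0.511], [0.128, -0.016, -0.992, 1.187], [0.0, 0.0, 0.0, 1.0]] [ 0.356 -0.079  1.244]
```

View pics/scene0.png

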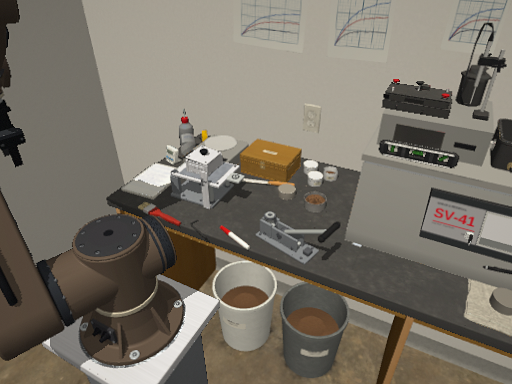

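View pics/top0.png

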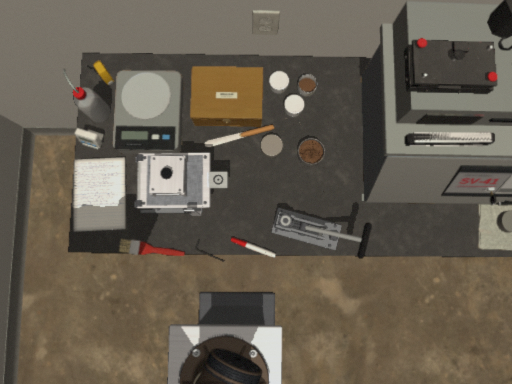

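The scene view shows the stand at about (205,180) and the jack at about (290,235). In the top view the knob is near (166,173), the lug ring near (218,180), the saddle near (285,219) and the handle bar near (364,240). The marker lies near (253,246).

```bash
cat > h.py <<'E'
import numpy as np,cv2
from bench import *
def ray(f,uv):
    p=(np.array(uv,float)-[f["cx"],f["cy"]])/[f["fx"],f["fy"]]
    q=p.copy()
    for _ in range(20): q=p/(1+f["k1"]*(q@q))
    E=np.array(f["extrinsics"]);R=E[:3,:3];return -R.T@E[:3,3],R.T@np.array([q[0],q[1],1.])
def onz(f,uv,z):
    o,d=ray(f,uv);return o+d*(z-o[2])/d[2]
def proj(f,P):
    E=np.array(f["extrinsics"]);c=E[:3,:3]@P+E[:3,3];q=c[:2]/c[2];q=q*(1+f["k1"]*(q@q));return q*f["fx"]+[f["cx"],f["cy"]]
def crop(f,x0,y0,x1,y1,k,name):
    cv2.imwrite(name,cv2.resize(f["frame"][y0:y1,x0:x1,::-1],None,fx=k,fy=k,interpolation=cv2.INTER_CUBIC))
E
python3 - <<'E'
from h import *
f=grab_frame("top");crop(f,125,140,385,270,3,"pics/c1.png")
g=cv2.cvtColor(f["frame"],cv2.COLOR_RGB2GRAY)
for nm,(x0,y0,x1,y1),t,z in(("knob",(155,160,180,185),60,.172),("ring",(208,171,228,190),75,.1025),("bar",(355,218,380,262),35,.128)):
    m=(g[y0:y1,x0:x1]<t).astype(np.uint8)
    n,l,st,c=cv2.connectedComponentsWithStats(m)
    for i in range(1,n):
        if st[i,4]>15:
            uv=c[i]+[x0,y0];print(nm,st[i],uv.round(1),onz(f,uv,z).round(4))
            ys,xs=np.where(l==i);
            if nm=="bar": print(cv2.minAreaRect(np.c_[xs+x0,ys+y0].astype(np.float32)))
E
```

```text
knob [ 6  8 11 10 84] [166.  172.6] [0.5544 0.1465 0.172 ]
ring [ 3 17 17  2 18] [219.4 188.9] [0.5248 0.0158 0.1025]
bar [  3   5  13  35 212] [363.9 239.9] [ 0.3924 -0.3656  0.128 ]
((364.0, 239.99998474121094), (6.745785236358643, 35.37790298461914), 12.994616508483887)
```

View pics/c1.png

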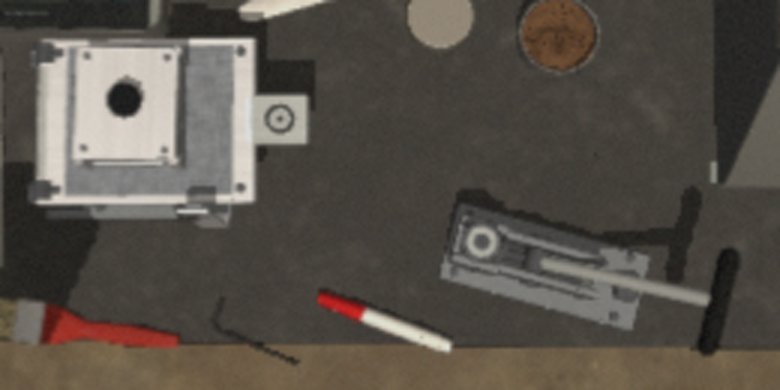

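The crop shows the lug ring at about (218.3,179.7) full-frame and the saddle at about (285.7,220). The handle bar runs from (368,225) to (361,256), and the marker, ring and tin lie clear of the lug's approach line.

Run:
```python
from h import *
f=grab_frame("top");im=f["frame"];g=cv2.cvtColor(im,cv2.COLOR_RGB2GRAY)
k=onz(f,(166,172.6),.174);p=onz(f,(218.3,179.7),.1025)
s=onz(f,(285.7,220),.0775);b=onz(f,(363.9,239.9),.128)
print("knob",k,"pad",p,"saddle",s,"bar",b,"d",np.linalg.norm((s-b)[:2]))
d=(s-b)[:2];print("jack yaw",np.degrees(np.arctan2(d[1],d[0])))
ba=np.radians(13);e1=onz(f,(364+15*np.sin(-ba)*-1,240-15*np.cos(ba)),.128);e2=onz(f,(364-15*np.sin(ba),240+15*np.cos(ba)),.128)
v=(e1-e2)[:2];print("bar dir",np.degrees(np.arctan2(v[1],v[0])))
for u in((138,153),(210,153.5),(138,208),(210,208),(227,187)):print(u,onz(f,u,.103).round(4))
for n,u,z in(("ring",(271.7,145),.029),("tin",(311,151),.036),("markA",(232,238),.01),("markB",(275,256),.01),("jackTL",(125+458/3,140+203/3),.008),("BL",(125+442/3,140+275/3),.008),("BR",(125+632/3,140+329/3),.008)):print(n,onz(f,u,z).round(4))
# seen from scene cam: saddle and pad predicted
h=grab_frame("scene")
for n,P in(("saddle",s),("pad",p),("knob",k),("bar",b)):print(n,proj(h,P).round(1))
crop(h,160,135,350,275,4,"pics/c2.png")
```

```text
knob [0.55400323 0.14599667 0.174     ] pad [0.54990164 0.01950383 0.1025    ] saddle [ 0.44560709 -0.16464765  0.0775    ] bar [ 0.3924406  -0.36555247  0.128     ] d 0.20782065039796763
jack yaw 75.17730341328425
bar dir -14.002151030997991
(138, 153) [0.62   0.2393 0.103 ]
(210, 153.5) [0.6216 0.0438 0.103 ]
(138, 208) [0.4701 0.2318 0.103 ]
(210, 208) [0.4729 0.0397 0.103 ]
(227, 187) [ 0.5303 -0.0044  0.103 ]
ring [ 0.6669 -0.1264  0.029 ]
tin [ 0.6493 -0.2398  0.036 ]
markA [ 0.397  -0.0159  0.01  ]
markB [ 0.3474 -0.1396  0.01  ]
jackTL [ 0.4864 -0.1462  0.008 ]
BL [ 0.4168 -0.1314  0.008 ]
BR [ 0.3674 -0.314   0.008 ]
saddle [269.8 214.5]
pad [234.9 177.1]
knob [203.4 150.3]
bar [328.7 231.6]
```

View pics/c2.png

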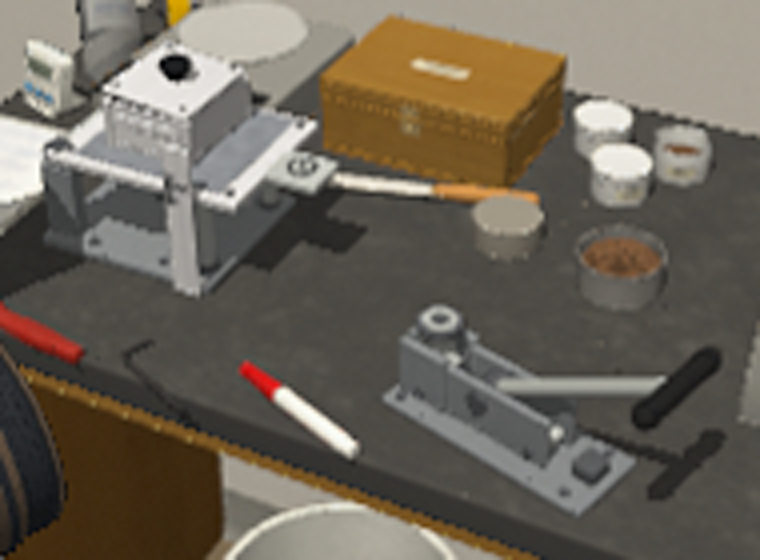

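Scene-view positions match those predicted from the top view within 1 px: saddle (270,214.5), pad (235.5,176.5), knob (204,150.5), bar (329,232). I'm moving now, over to the knob with the fingers shut.

>>> play_rows(series=[[0, 0, -0.04, 0, -1], [-0.02, -0.01, -0.03, 0, -1], [-0.045, -0.031, 0, 0, -1], [-0.045, -0.031, 0, 0, -1], [-0.045, -0.031, 0, 0, -1], [-0.045, -0.031, 0, 0, -1], [-0.045, -0.031, 0, 0, -1], [-0.045, -0.031, 0, 0, -1]])

```text
time_s: 1.25
eef_pos: [0.3954, 0.3339, 0.2486]
orientation: [0.0, 0.135, 0.991, 0.0]
force: [-0.3, -0.6, -0.4]
width: 0.0204
grasp_force: 0.0
```

>>> play_rows(series=[[-0.045, -0.031, 0, 0, -1], [-0.045, -0.031, 0, 0, -1], [-0.045, -0.03, 0, 0, -1], [-0.045, -0.03, 0, 0, -1], [-0.024, -0.018, 0, 0, -1], [0, 0, 0.02, 0, -1], [0, 0, 0, 0, -1], [0, 0, 0, 0, -1]])

```text
time_s: 2.25
eef_pos: [0.5534, 0.1461, 0.2291]
orientation: [0.0, 0.135, 0.991, 0.0]
force: [0.9, -0.0, 0.8]
width: 0.0005
grasp_force: 0.0
```

```bash
cat > goto.py <<'E'
import sys
from h import *
from scipy.spatial.transform import Rotation as Ro
s=get_state();w,x,y,z=s["orientation"];R=Ro.from_quat([x,y,z,w]).as_matrix()
t=np.array([float(a) for a in sys.argv[1:4]]);print("t",s["time_s"],"pos",np.round(s["eef_pos"],4),"F",np.round(s["force"],2),"w",s["width"])
yw=np.degrees(np.arctan2(R[1,1],R[0,1]))
print("tool delta",np.round(R.T@(t-s["eef_pos"]),4),"yaw_y",yw.round(1),"zax",R[:,2].round(3),"q",np.round(s["joint_positions"],2))
if len(sys.argv)>4: print("turn",-(float(sys.argv[4])-yw),"delta after turn:",np.round(Ro.from_euler('z',yw-float(sys.argv[4]),degrees=True).as_matrix().T@R.T@(t-s["eef_pos"]),4))
E
python3 goto.py .554 .146 .19
```

```text
t 2.25 pos [0.5534 0.1461 0.2291] F [ 0.86 -0.01  0.81] w 0.0005391280530990673
tool delta [-0.0006  0.      0.0391] yaw_y 74.5 zax [ 0.  0. -1.] q [ 0.14  0.37  1.62  0.    1.15 -1.16]
```

>>> play_rows(series=[[0, 0, 0.02, 0, -1], [0, 0, 0.02, 0, -1], [0, 0, 0.008, 0, -1], [0, 0, 0.002, 0, -1], [0, 0, 0.001, 0, -1], [0, 0, 0.001, 0, -1], [0, 0, 0.001, 0, -1], [0, 0, 0, 0, -1]])

```text
time_s: 3.25
eef_pos: [0.5535, 0.1458, 0.1756]
orientation: [0.0, 0.135, 0.991, 0.0]
force: [0.0, -0.2, -0.1]
width: 0.0002
grasp_force: 0.0
```

>>> play_rows(series=[[0, 0, 0.0005, 0, -1], [0, 0, 0.0005, 0, -1], [0, 0, 0.0005, 0, -1], [0, 0, 0.0005, 0, -1], [0, 0, 0.0005, 0, -1], [0, 0, 0.0005, 0, -1], [0, 0, 0.0005, 0, -1], [0, 0, 0, 0, -1]])

```text
time_s: 4.25
eef_pos: [0.5534, 0.1458, 0.172]
orientation: [-0.0, 0.136, 0.991, 0.0]
force: [0.0, 0.2, -0.2]
width: 0.0008
grasp_force: 0.0
```

>>> play_rows(series=[[0, 0, 0.0005, 0, -1], [0, 0, 0.0005, 0, -1], [0, 0, 0.0005, 0, -1], [0, 0, 0.0005, 0, -1], [0, 0, 0, 0, -1], [0, 0, 0, 0, -1], [0, 0, 0, 0, -1], [0, 0, 0, 0, -1]])

```text
time_s: 5.25
eef_pos: [0.5534, 0.1458, 0.17]
orientation: [-0.0, 0.135, 0.991, 0.0]
force: [-0.2, 0.1, -0.1]
width: 0.0005
grasp_force: 0.0
```

```bash
python3 goto.py .554 .146 .172
python3 - <<'E'
from h import *
h=grab_frame("scene");crop(h,165,100,265,200,6,"pics/c3.png")
E
```

```text
t 5.25 pos [0.5534 0.1458 0.17  ] F [-0.21  0.07 -0.06] w 0.0005214428710969299
tool delta [-0.0005  0.0004 -0.002 ] yaw_y 74.4 zax [ 0.  0. -1.] q [ 0.14  0.43  1.7   0.    1.02 -1.16]
```

View pics/c3.png

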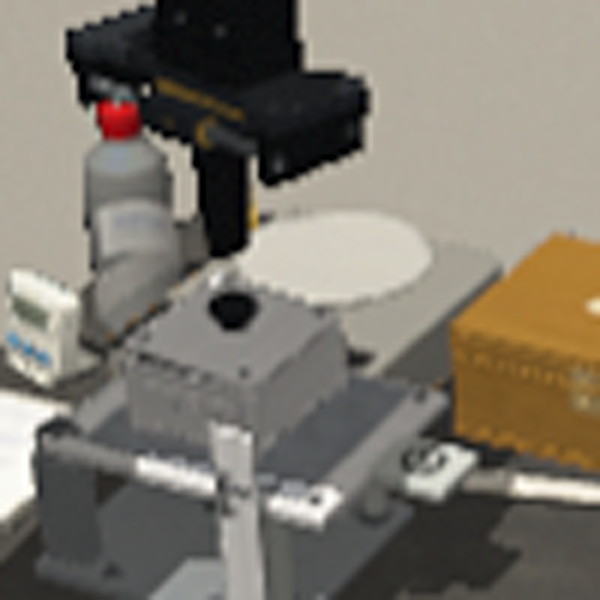

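The gripper stands over the knob in the picture: black fingers end near (202,142) and the knob is near (204,152). I'll check the pixel colours where the fingertip should be.

Run:
```python
from h import *
a=cv2.imread("pics/scene0.png")[:,:,::-1];h=grab_frame("scene");b=h["frame"]
s=get_state()["eef_pos"];print("tcp",proj(h,s),"tcp+20",proj(h,s+[0,0,.02]),"knob .172",proj(h,np.array([.554,.146,.172])),"plate",proj(h,np.array([.554,.146,.155])))
for r in range(134,160):print(r,[tuple(int(v) for v in a[r,c]) for c in(200,203,206)],[tuple(int(v) for v in b[r,c]) for c in(200,203,206)])
t=grab_frame("top");b=t["frame"];a=cv2.imread("pics/top0.png")[:,:,::-1]
for n,im,hh in(("old",a,t),("new",b,t)):
    g=im.max(2)[158:188,150:185];print(n);print("\n".join("".join("#" if v<70 else "." for v in r) for r in g))
print(proj(t,s))
```

```text
tcp [203.40325681 151.41715485] tcp+20 [202.9471048 146.3183473] knob .172 [203.39953093 150.83671861] plate [203.78175006 155.10989522]
134 [(60, 61, 60), (221, 168, 0), (209, 161, 11)] [(13, 15, 15), (11, 10, 11), (87, 75, 39)]
135 [(69, 68, 68), (216, 164, 0), (211, 165, 18)] [(15, 15, 16), (12, 12, 12), (103, 86, 41)]
136 [(72, 72, 70), (211, 160, 0), (204, 158, 0)] [(11, 12, 14), (13, 13, 13), (97, 80, 33)]
137 [(61, 60, 59), (206, 157, 0), (195, 149, 0)] [(13, 12, 15), (12, 11, 13), (84, 67, 19)]
138 [(39, 39, 40), (203, 154, 0), (177, 145, 70)] [(9, 9, 13), (13, 14, 14), (89, 80, 63)]
139 [(54, 54, 53), (200, 151, 0), (173, 164, 145)] [(11, 13, 13), (12, 12, 13), (105, 102, 96)]
140 [(72, 71, 67), (192, 147, 6), (192, 189, 181)] [(12, 13, 14), (11, 10, 11), (106, 104, 97)]
141 [(76, 74, 68), (172, 150, 109), (201, 197, 186)] [(9, 11, 11), (5, 5, 7), (177, 174, 162)]
142 [(84, 78, 69), (157, 154, 145), (201, 196, 184)] [(2, 5, 5), (70, 69, 64), (220, 214, 200)]
143 [(129, 124, 113), (157, 153, 141), (201, 197, 184)] [(123, 120, 110), (141, 137, 126), (215, 209, 197)]
144 [(157,
[... 3102 characters left out ...]
########################
.........##########################
.........##########################
.........##########################
..........#########################
..........#########################
..........#########################
..........#########################
#.........#########################
#.........#########################
#.........#########################
#..........########################
...........###########.############
...........#########.....##########
...........#########.......########
#..........#########........#######
##.........#########...........####
####........########............###
#####.......########..............#
[166.38884084 173.10935086]
```

Run:
```python
from h import *
a=cv2.imread("pics/scene0.png")[:,:,::-1];h=grab_frame("scene");t=grab_frame("top")
s=get_state();p0=np.array([.168,.602,.178]);yt=np.array([.268,.964,0])
for d in(-.05,-.04,0,.05):print(proj(h,p0+d*yt).round(1))
print("\n".join("%d "%r+"".join("#" if v<45 else "." for v in a[r,0:40].max(1)) for r in range(120,185,2)))
g=h["frame"].max(2);print("now");print("\n".join("%d "%r+"".join("#" if v<45 else "." for v in g[r,170:235]) for r in range(105,160,1)))
print("shut tips q", s["joint_positions"], s["width"])
```

```text
[ 23.  175.2]
[ 21.9 174. ]
[ 17.3 169.5]
[ 11.9 164.2]
120 ##########..............................
122 ###########.............................
124 #############...........................
126 ##############..........................
128 ####################....................
130 ####....#########.####..................
132 ...............#######..................
134 ........###############.................
136 ..#####################.................
138 #####################..#................
140 #########################...............
142 ########################................
144 ##.###############......................
146 #################.......................
148 ##################......................
150 ..#################.....................
152 ...################.....................
154 ....#####.##########....................
156 ...........#########....................
158 ............#########...................
160 .............#########..................
162 ..............########..................
164 ...............#######..................
166 .....
[... 3728 characters left out ...]
......
152 ...............................######............................
153 ................................####.............................
154 ................................###..............................
155 .................................................................
156 .................................................................
157 .........#....#..................................................
158 ...........#.....................................................
159 .....................................................##..........
shut tips q [ 1.42151993e-01  4.25026606e-01  1.70102814e+00  6.88534607e-05
  1.01546789e+00 -1.15691580e+00] 0.00032648435482920745
```

Run:
```python
from h import *
t=grab_frame("top");im=t["frame"].copy();s=get_state()["eef_pos"]
xt=np.array([-.963,.268,0]);yt=np.array([.268,.964,0])
for z in(.08,.12):
  c=[proj(t,s+[0,0,z]+a*.0375*xt+b*.09*yt) for a,b in((1,1),(1,-1),(-1,-1),(-1,1))]
  cv2.polylines(im,[np.int32(np.round(c))],True,(255,0,0) if z==.08 else (0,255,0),1)
crop(dict(frame=im),90,100,290,250,4,"pics/c4.png")
```

```text
(no output)
```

View pics/c4.png

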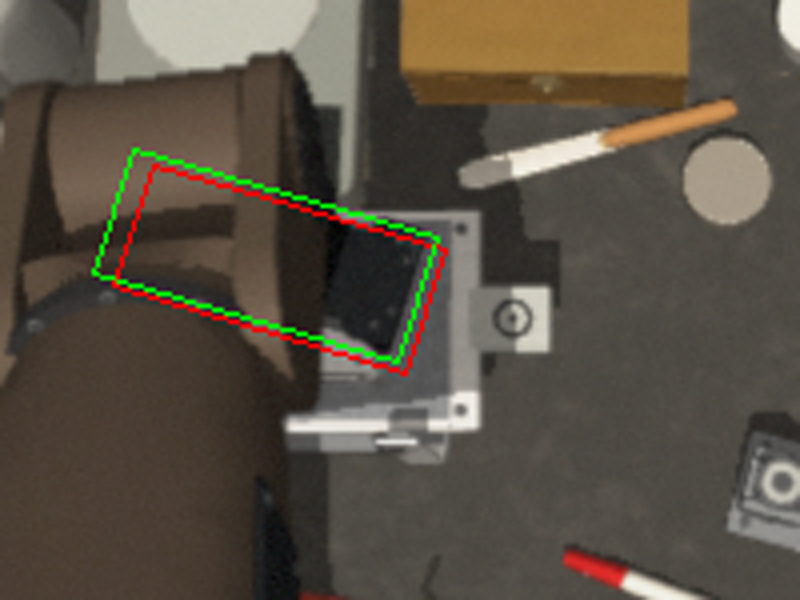

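The body outline fits horizontally, so the fingertips sit higher than the TCP reading (the tip is about 35 mm up in the scene view). I'll go down in guarded small steps until contact.

>>> play_rows(series=[[0, 0, 0.001, 0, -1], [0, 0, 0.001, 0, -1], [0, 0, 0.001, 0, -1], [0, 0, 0.001, 0, -1], [0, 0, 0.001, 0, -1], [0, 0, 0.001, 0, -1], [0, 0, 0.001, 0, -1], [0, 0, 0.001, 0, -1]])

```text
time_s: 6.55
eef_pos: [0.5534, 0.1458, 0.162]
orientation: [0.0, 0.135, 0.991, 0.0]
force: [-0.5, 0.3, -0.0]
width: 0.0002
grasp_force: 0.0
```

>>> play_rows(series=[[0, 0, 0.002, 0, -1], [0, 0, 0.002, 0, -1], [0, 0, 0.002, 0, -1], [0, 0, 0.002, 0, -1], [0, 0, 0.002, 0, -1], [0, 0, 0.002, 0, -1], [0, 0, 0.001, 0, -1], [0, 0, 0, 0, -1]])

```text
time_s: 7.55
eef_pos: [0.5534, 0.1458, 0.149]
orientation: [-0.0, 0.135, 0.991, 0.0]
force: [-0.1, 0.3, 0.1]
width: 0.0004
grasp_force: 0.0
```

Run:
```python
from h import *
h=grab_frame("scene");g=h["frame"].max(2);print("\n".join("%d "%r+"".join("#" if v<45 else "." for v in g[r,185:220]) for r in range(136,158,1)))
s=get_state()["eef_pos"]
for d in(.02,.03,.035,.04):print(d,proj(h,s+[0,0,d]))
```

```text
136 .............########...###........
137 .............########..............
138 ..............#######..............
139 ..............#######..............
140 ..............#######..............
141 ..............#######..............
142 ...............######..............
143 ..............########.............
144 ...........##..######..............
145 ...............######..............
146 ................#####..............
147 ................####...............
148 ................####...............
149 ................#####..............
150 ...............#######.............
151 ...............########............
152 ................######.............
153 .................####..............
154 .................###...............
155 ...................................
156 ...................................
157 ...................................
0.02 [203.42492891 151.66128132]
0.03 [203.19794361 149.12475022]
0.035 [203.0837705  147.84845778]
0.04 [202.96914036 146.56677143]
```

>>> play_rows(series=[[0, 0, 0.002, 0, -1], [0, 0, 0.002, 0, -1], [0, 0, 0.001, 0, -1], [0, 0, 0.001, 0, -1], [0, 0, 0.0005, 0, -1], [0, 0, 0.0005, 0, -1], [0, 0, 0.0005, 0, -1], [0, 0, 0, 0, -1]])

```text
time_s: 8.6
eef_pos: [0.5534, 0.1458, 0.1415]
orientation: [0.0, 0.136, 0.991, 0.0]
force: [0.9, -0.5, 0.8]
width: 0.0002
grasp_force: 0.0
```

>>> play_rows(series=[[0, 0, 0.0005, 0, -1], [0, 0, 0.0005, 0, -1], [0, 0, 0.0005, 0, -1], [0, 0, 0.0005, 0, -1], [0, 0, 0, 0, -1], [0, 0, 0, 0, -1], [0, 0, 0, 0, -1], [0, 0, 0, 0, -1]])

```text
time_s: 9.6
eef_pos: [0.5535, 0.1459, 0.14]
orientation: [0.0, 0.135, 0.991, 0.0]
force: [-1.2, -0.5, 5.7]
width: 0.001
grasp_force: 2.5
```

>>> play_rows(series=[[0, 0, 0.0003, 0, -1], [0, 0, 0.0003, 0, -1], [0, 0, 0.0002, 0, -1], [0, 0, 0.0002, 0, -1], [0, 0, 0, 0, -1], [0, 0, 0, 0, -1], [0, 0, 0, 0, -1], [0, 0, 0, 0, -1]])

```text
time_s: 10.6
eef_pos: [0.5537, 0.146, 0.1397]
orientation: [0.001, 0.135, 0.991, 0.0]
force: [-3.1, 0.6, 11.3]
width: 0.0005
grasp_force: 5.8
```

>>> play_rows(series=[[0, 0, 0.0003, 0, -1], [0, 0, 0.0003, 0, -1], [0, 0, 0.0002, 0, -1], [0, 0, 0.0002, 0, -1], [0, 0, 0, 0, -1], [0, 0, 0, 0, -1], [0, 0, 0, 0, -1], [0, 0, 0, 0, -1]])

```text
time_s: 11.6
eef_pos: [0.5533, 0.1457, 0.1374]
orientation: [-0.0, 0.135, 0.991, -0.0]
force: [0.4, -0.2, 0.2]
width: 0.0001
grasp_force: 0.0
```

>>> play_rows(series=[[0, 0, 0.0003, 0, -1], [0, 0, 0.0003, 0, -1], [0, 0, 0.0002, 0, -1], [0, 0, 0.0002, 0, -1], [0, 0, 0.0002, 0, -1], [0, 0, 0, 0, -1], [0, 0, 0, 0, -1], [0, 0, 0, 0, -1]])

```text
time_s: 12.6
eef_pos: [0.5535, 0.1458, 0.1364]
orientation: [0.0, 0.135, 0.991, 0.0]
force: [-0.4, -0.6, 0.4]
width: 0.0003
grasp_force: 0.3
```

>>> play_rows(series=[[0, 0, 0.0003, 0, -1], [0, 0, 0.0003, 0, -1], [0, 0, 0.0003, 0, -1], [0, 0, 0.0001, 0, -1], [0, 0, 0, 0, -1], [0, 0, 0, 0, -1], [0, 0, 0, 0, -1], [0, 0, 0, 0, -1]])

```text
time_s: 13.6
eef_pos: [0.5535, 0.1458, 0.1362]
orientation: [0.0, 0.135, 0.991, 0.0]
force: [-2.7, -1.4, 9.1]
width: 0.0006
grasp_force: 4.7
```

```bash
python3 goto.py .5 .1 .17
```

```text
t 13.6 pos [0.5535 0.1458 0.1362] F [-2.68 -1.41  9.09] w 0.0006303739475296623
tool delta [ 0.0392 -0.0584 -0.0339] yaw_y 74.4 zax [ 0.001  0.    -1.   ] q [ 0.14  0.46  1.74 -0.    0.94 -1.16]
```

The cover snapped home: firm contact is now about 3.8 mm lower than at first touch. The true tip is therefore about 36 mm above the TCP reading. Next is the jack.

>>> play_rows(series=[[0, 0, -0.04, 0, -1], [0, 0, -0.04, 10.4, 0], [0, 0, 0, 10.4, 1], [0, 0, 0, 10.4, 1], [0, 0, 0, 10.4, 1], [0, 0, 0, 10.4, 1], [0, 0, 0, 10.4, 1], [0, 0, 0, 10.4, 1]])

```text
time_s: 14.6
eef_pos: [0.5534, 0.1458, 0.2152]
orientation: [-0.0, 0.699, 0.715, -0.0]
force: [-0.0, 0.5, 0.0]
width: 0.065
grasp_force: 0.0
```

```bash
python3 goto.py .4242 -.2479 .12 -14.4
```

```text
t 14.6 pos [0.5534 0.1458 0.2152] F [-0.02  0.49  0.  ] w 0.06497868463369677
tool delta [-0.3907 -0.1379  0.0952] yaw_y 1.3 zax [-0.  0. -1.] q [0.14 0.38 1.64 0.   1.12 0.12]
turn 15.6842150267269 delta after turn: [-0.4134 -0.0272  0.0952]
```

>>> play_rows(series=[[0, 0, 0, 7.9, 1], [0, 0, 0, 7.8, 1], [-0.053, -0.0035, 0, 0, 1], [-0.053, -0.0035, 0, 0, 1], [-0.053, -0.0035, 0, 0, 1], [-0.053, -0.0035, 0, 0, 1], [-0.053, -0.0035, 0, 0, 1], [-0.053, -0.0035, 0, 0, 1]])

```text
time_s: 15.6
eef_pos: [0.455, -0.1591, 0.2154]
orientation: [0.0, 0.788, 0.615, 0.0]
force: [1.0, -0.8, -0.2]
width: 0.095
grasp_force: 0.0
```

>>> play_rows(series=[[-0.053, -0.0035, 0, 0, 1], [-0.042, -0.0027, 0, 0, 1], [0, 0, 0.03, 0, 1], [0, 0, 0.03, 0, 1], [0, 0, 0.03, 0, 1], [0, 0, 0.02, 0, 1], [0, 0, 0, 0, 1], [0, 0, 0, 0, 1]])

```text
time_s: 16.6
eef_pos: [0.427, -0.2484, 0.106]
orientation: [0.0, 0.788, 0.615, 0.0]
force: [-0.1, -0.3, -0.4]
width: 0.0952
grasp_force: 0.0
```

```bash
python3 goto.py .4242 -.2479 -.02 -14.4
python3 - <<'E'
from h import *
h=grab_frame("scene");crop(h,225,150,355,260,6,"pics/c5.png")
E
```

```text
t 16.6 pos [ 0.427  -0.2484  0.106 ] F [-0.13 -0.26 -0.4 ] w 0.09520055148569696
tool delta [-1.00e-04 -2.90e-03  1.26e-01] yaw_y -14.1 zax [ 0.001 -0.    -1.   ] q [-0.66  0.4   1.96  0.    0.78 -0.42]
turn 0.32913646711634037 delta after turn: [-1.00e-04 -2.90e-03  1.26e-01]
```

View pics/c5.png

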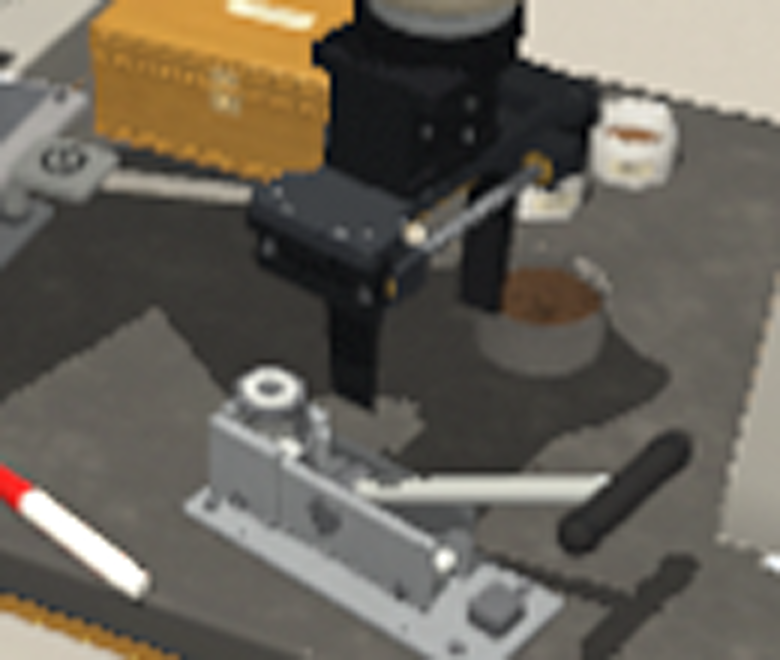

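The view shows the open fingers above the jack's side plates, clear of the handle, with the near tip at about (284,217). I'll lower and grip.

>>> play_rows(series=[[0, -0.003, 0.02, 0.3, 1], [0, 0, 0.025, 0, 1], [0, 0, 0.025, 0, 1], [0, 0, 0.025, 0, 1], [0, 0, 0.015, 0, 1], [0, 0, 0.008, 0, 1], [0, 0, 0.006, 0, 1], [0, 0, 0, 0, 1]])

```text
time_s: 17.65
eef_pos: [0.4238, -0.2475, -0.0186]
orientation: [0.0, 0.79, 0.613, 0.0]
force: [-0.2, 0.1, 0.7]
width: 0.095
grasp_force: 0.0
```

>>> play_rows(series=[[0, 0, 0.001, 0, 0], [0, 0, 0, 0, -0.2], [0, 0, 0, 0, -0.4], [0, 0, 0, 0, -1], [0, 0, 0, 0, -1], [0, 0, 0, 0, -1], [0, 0, 0, 0, -1], [0, 0, 0, 0, -1]], grip_force=35)

```text
time_s: 18.65
eef_pos: [0.4232, -0.2472, -0.0197]
orientation: [-0.001, 0.79, 0.613, -0.0]
force: [-5.9, 0.5, 3.0]
width: 0.0399
grasp_force: 35.0
```

```bash
python3 goto.py .4242 -.2479 -.02 -14.4
python3 - <<'E'
from h import *
t=grab_frame("top");print("ok")
E
```

```text
t 18.65 pos [ 0.4232 -0.2472 -0.0197] F [-5.87  0.54  3.04] w 0.03994468473537541
tool delta [-0.0004  0.0011  0.0003] yaw_y -14.4 zax [-0.001  0.001 -1.   ] q [-0.66  0.62  2.06 -0.    0.47 -0.41]
turn 0.020541220756093992 delta after turn: [-0.0004  0.0011  0.0003]
ok
```

>>> play_rows(series=[[0, 0, -0.004, 0, -1], [0, 0, -0.008, 0, -1], [0, 0.02, 0, -3, -1], [0, 0.03, 0, -3, -1], [0, 0.03, 0, -3, -1], [0, 0, 0, -0.4, -1], [0, 0, 0, 0, -1], [0, 0, 0, 0, -1]], grip_force=45)

```text
time_s: 19.7
eef_pos: [0.5014, -0.2625, -0.0077]
orientation: [-0.0, 0.737, 0.676, -0.0]
force: [0.0, -0.2, -9.2]
width: 0.0393
grasp_force: 44.9
```

```bash
python3 goto.py .5363 -.1255 -.0165 -5
python3 - <<'E'
from h import *
t=grab_frame("scene");crop(t,205,135,355,250,5,"pics/c6.png")
E
```

```text
t 19.7 pos [ 0.5014 -0.2625 -0.0077] F [ 0.04 -0.25 -9.19] w 0.039346560418691064
tool delta [0.1395 0.0228 0.0088] yaw_y -5.0 zax [-0.001  0.    -1.   ] q [-0.6   0.66  1.86  0.    0.62 -0.51]
turn -0.009498470746444276 delta after turn: [0.1395 0.0228 0.0088]
```

View pics/c6.png

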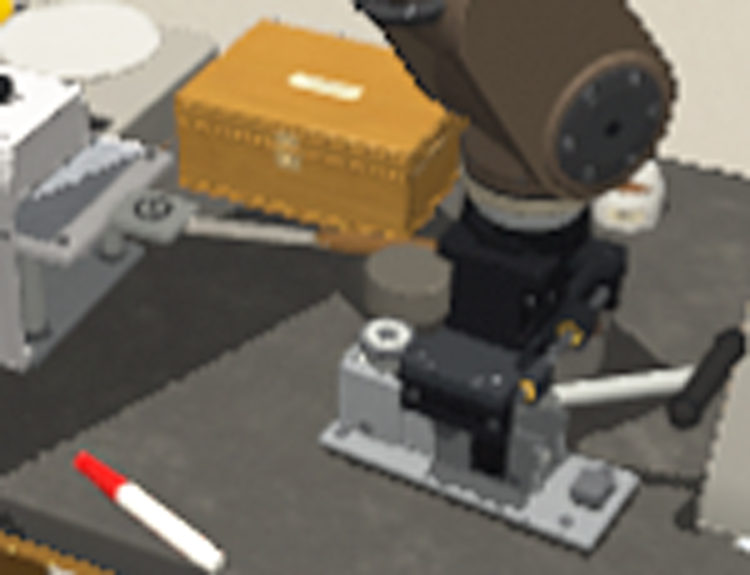

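The jack hangs level in the gripper with its saddle at about (282.4,202). I'm moving it to the pre-position in front of the lug.

>>> play_rows(series=[[0.02, 0.004, 0, 0, -1], [0.03, 0.006, 0, 0, -1], [0.03, 0.006, 0, 0, -1], [0.03, 0.006, 0, 0, -1], [0.02, 0.001, 0.002, 0, -1], [0.0095, 0, 0.004, 0, -1], [0, 0, 0.002, 0, -1], [0, 0, 0, 0, -1]])

```text
time_s: 20.75
eef_pos: [0.537, -0.1264, -0.0159]
orientation: [-0.0, 0.737, 0.676, -0.0]
force: [0.5, -0.4, -9.9]
width: 0.0401
grasp_force: 44.9
```

```bash
python3 goto.py .5415 -.0657 -.0175 -5
python3 - <<'E'
from h import *
from scipy.optimize import least_squares
s=get_state()["eef_pos"]
for n in("scene","top"):
    t=grab_frame(n);im=t["frame"]
    e=s+np.array([.0085,.0851,0]);e[2]=.0775+(s[2]+.0197);p=proj(t,e);print(n,"expect saddle",e.round(4),p.round(1))
    x,y=np.int32(p);g=cv2.cvtColor(im,cv2.COLOR_RGB2GRAY)[y-12:y+13,x-14:x+15]
    print("\n".join(" ".join("%3d"%v for v in r) for r in g)) if n=="top" else None
    m=(cv2.cvtColor(im,cv2.COLOR_RGB2GRAY)[y-12:y+13,x-14:x+15]>170).astype(np.uint8)
    k,l,st,c=cv2.connectedComponentsWithStats(m)
    for i in range(1,k):
        if st[i,4]>15: uv=c[i]+[x-14,y-12];print(st[i],uv.round(1),onz(t,uv,e[2]).round(4))
E
```

```text
t 20.75 pos [ 0.537  -0.1264 -0.0159] F [ 0.5  -0.43 -9.89] w 0.04010146520496316
tool delta [ 0.0608 -0.0008  0.0016] yaw_y -5.0 zax [-0.  0. -1.] q [-0.35  0.66  1.9  -0.    0.58 -0.26]
turn -0.006684447841421637 delta after turn: [ 0.0608 -0.0008  0.0016]
scene expect saddle [ 0.5455 -0.0413  0.0813] [249.9 187.3]
[ 0  0  9  8 47] [238.8 178. ] [0.58   0.0216 0.0813]
[11 10  6  5 17] [248.1 186.6] [ 0.5466 -0.0339  0.0813]
top expect saddle [ 0.5455 -0.0413  0.0813] [241.1 182.9]
 46  43  47  68  75  74  79  76  55  47  41  46  43  46  45  41  50  55  57  52  52  56  54  48  38  30  28  26  32
 70  49  46  70  74  75  75  73  51  43  41  45  43  45  47  45  53  54  55  53  55  53  45  35  33  30  29  33  27
120  63  47  68  70  74  76  70  49  45  45  45  45  46  45  49  55  55  57  55  57  48  33  30  31  33  36  36  37
130  66  49  70  72  73  75  61  52  53  51  51  52  48  47  54  52  56  57  55  53  46  32  31  34  36  37  39  41
130  67  50  70  75  76  75  80  79  80  69  69  68  59  48  53  56  53  56  54  52  51  38  37  37  38  39  38  43
131  66  50  70  76  76  67  88 
[... 1587 characters left out ...]
  42
 23  15  29  34  39  39  38  39  38  37  39  37  40  41  41  44  40  42  42  42  36  41  40  44  39  45  44  43  43
 16  25  32  37  41  38  40  39  38  40  40  39  38  41  44  39  41  41  36  41  41  38  40  40  41  43  43  42  45
 25  32  32  36  39  36  37  39  37  41  36  43  41  38  39  41  40  40  40  40  41  40  40  42  42  40  43  44  43
 33  35  36  33  42  35  37  41  36  41  41  41  39  43  40  40  40  42  42  41  40  43  36  44  39  41  41  42  43
 32  38  40  36  37  42  39  43  40  40  39  44  42  37  44  40  41  40  43  42  40  41  40  43  42  40  41  40  39
 35  34  37  38  39  40  41  41  38  39  41  42  41  40  41  41  42  39  40  39  42  41  44  39  41  43  43  43  41
```

Run:
```python
from h import *
t=grab_frame("scene");g=cv2.cvtColor(t["frame"],cv2.COLOR_RGB2GRAY)
print("     "+" ".join("%3d"%v for v in range(236,262)))
for y in range(178,200):print(y,":"," ".join("%3d"%v for v in g[y,236:262]))
e=np.array([.5455,-.0413,.0813])
for a in range(0,360,60):print(proj(t,e+.019*np.array([np.cos(np.radians(a)),np.sin(np.radians(a)),0])).round(1),end=" ")
```

```text
236 237 238 239 240 241 242 243 244 245 246 247 248 249 250 251 252 253 254 255 256 257 258 259 260 261
178 : 139 173 212 241 241 234 179 120 117  99 102  99  78  64  64  60  46  48  47  48  49  50  39  22  23  25
179 : 215 231 242 241 231 174 124 148 156 147 149 146 135 129 129 129 118 102 105 100  79  64  53  21  22  24
180 : 243 240 241 230 176 103 134 163 161 162 163 161 160 160 162 164 159 150 151 148 140 130  97  18  23  23
181 : 228 237 238 172 106  75 104 121 119 121 125 132 133 135 143 152 163 164 164 163 165 162 118  16  22  24
182 : 169 203 195 106  65  49  51  56  56  59  62  74  77  82  89  99 116 119 122 123 128 130  98  17  23  25
183 :  97 120 108  67  49  54  53  53  52  52  49  49  48  46  44  45  47  50  59  62  70  74  49  20  22  25
184 :  51  52  55  51  53  53  54  53  53  51  47  49  62  77 100  77  56  52  53  57  58  49  22  21  22  22
185 :  54  56  54  54  54  57  55  54  51  54  93 160 194 180 188 180 163 112  68  56  56  56  51  39  27  21
186 :  55  55  55  53  53  54  52  51  59 103 174 225 206 170 173 175 169 123  75  58  62  65  64  60  53  51
187 : 
[... 807 characters left out ...]
74 191 173 141  34  18  31  35  37  42  44  45  47  54  57  57  74
195 :  51  51  50  50  54  85 124 120 120 134 150 164 170 134  37  20  21  23  28  36  36  43  45  45  47  58
196 :  85  80  78  71  50  82 124 122 121 119 116 123 143 141  43  41  42  18  19  24  25  32  37  44  44  43
197 : 104 100  96  91  76  91 125 123 122 121 122 121 122 109  43  57  54  24  19  22  22  22  26  34  31  36
198 : 100  99  96  95  92 100 125 123 121 121 121 123 124 112  40  42  43  23  17  17  18  19  21  20  21  25
199 : 100  99  97  95  90  98 123 123 121 120 122 124 124 113  50  16  20  21  19  20  20  22  22  17  22  21
[252.5 184.6] [247.  184.7] [244.3 187.4] [247.2 190.1] [252.8 189.9] [255.4 187.1]
```

>>> play_rows(series=[[0.004, 0, 0.001, 0, -1], [0.01, -0.001, 0.0005, 0, -1], [0.012, 0, 0, 0, -1], [0.012, 0, 0, 0, -1], [0.012, 0, 0, 0, -1], [0.008, 0, 0, 0, -1], [0.003, 0, 0, 0, -1], [0, 0, 0, 0, -1]])

```text
time_s: 21.9
eef_pos: [0.5415, -0.0648, -0.0172]
orientation: [0.0, 0.737, 0.676, 0.0]
force: [0.4, -0.2, -11.4]
width: 0.0398
grasp_force: 44.9
```

```bash
python3 goto.py .5415 -.0657 -.0197 -5
python3 - <<'E'
from h import *
t=grab_frame("scene");crop(t,190,140,310,230,6,"pics/c7.png")
s=get_state()["eef_pos"];e=s+np.array([.0085,.0851,0]);e[2]=.0775+s[2]+.0197;print(e,proj(t,e),proj(t,np.array([.5499,.0195,.1025])))
E
```

```text
t 21.9 pos [ 0.5415 -0.0648 -0.0172] F [  0.37  -0.23 -11.41] w 0.03983104362824764
tool delta [-0.0009  0.      0.0025] yaw_y -5.0 zax [ 0.  0. -1.] q [-0.24  0.66  1.92  0.    0.56 -0.15]
turn 0.04409853078031123 delta after turn: [-0.0009  0.      0.0025]
[0.55002762 0.02010502 0.08003403] [234.94838253 182.4636069 ] [234.8682428  177.07849282]
```

View pics/c7.png

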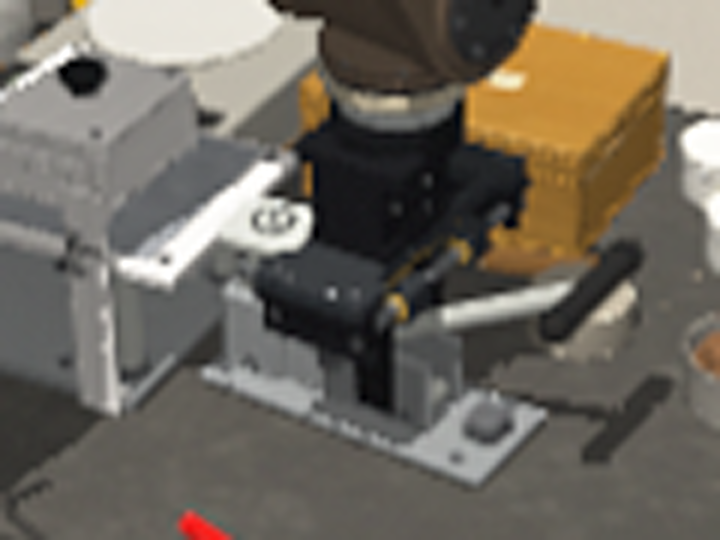

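The saddle is hidden under the lug, and its predicted point agrees with the pad within about 1 mm. The base is just off the bench, so I'll set it down and release.

>>> play_rows(series=[[0, 0, 0.001, 0, -1], [0, 0, 0.001, 0, -1], [0, 0, 0.0006, 0, -1], [0, 0, 0, 0, -1], [0, 0, 0, 0, -0.1], [0, 0, 0, 0, 0.1], [0, 0, 0, 0, 0.3], [0, 0, 0, 0, 0.4]])

```text
time_s: 22.95
eef_pos: [0.5416, -0.0648, -0.0196]
orientation: [0.0, 0.737, 0.676, 0.0]
force: [0.2, -0.1, 0.2]
width: 0.0646
grasp_force: 0.0
```

>>> play_rows(series=[[0, 0, -0.01, 0, 0.4], [0, 0, -0.03, 0, 0.4], [0, 0, -0.04, 0, 0.4], [0, 0, -0.05, 0, 0.4], [0, 0, -0.05, 0, 0], [0, 0, 0, 0, -1], [0, 0, 0, 0, -1], [0, 0, 0, 0, -1]])

```text
time_s: 23.95
eef_pos: [0.5409, -0.0647, 0.1591]
orientation: [-0.001, 0.737, 0.676, -0.001]
force: [-0.0, -0.2, -0.8]
width: 0.0315
grasp_force: 0.0
```

```bash
python3 goto.py .5316 -.1892 .12 -5
python3 - <<'E'
from h import *
t=grab_frame("top");g=t["frame"].max(2)
x,y=np.int32(proj(t,np.array([.5316,-.1892,.128])));print(proj(t,np.array([.5316,-.1892,.128])),proj(t,np.array([.55,.0195,.1025])))
print("\n".join("%d "%r+"".join("#" if v<40 else "." for v in g[r,x-25:x+25]) for r in range(y-25,y+26)))
E
```

```text
t 23.95 pos [ 0.5409 -0.0647  0.1591] F [-0.01 -0.2  -0.84] w 0.031528906503167725
tool delta [-0.1248  0.0016  0.039 ] yaw_y -5.0 zax [-0.002  0.001 -1.   ] q [-0.24  0.4   1.78  0.    0.97 -0.15]
turn 0.025843797571883265 delta after turn: [-0.1248  0.0017  0.039 ]
[296.57564268 186.12122979] [218.30236026 179.66401181]
161 ..................................................
162 ..................................................
163 ..................................................
164 ..................................................
165 ..................................................
166 ..................................................
167 ..................................................
168 ..................................................
169 .........................###......................
170 .......................######.....................
171 .......................######.....................
172 .......................######.....................
173 ........#.............#######.....................
174 ........#.............########....................
175 ..
[... 1328 characters left out ...]
...........######.......................
200 .....................######.......................
201 .....................######.......................
202 .....................##.###.......................
203 .....................#####........................
204 ......................###.........................
205 ..................................................
206 ..................................................
207 ..................................................
208 ..................................................
209 ..................................................
210 ..................................................
211 ..................................................
```

Released, and the bar sits where predicted, at about (296,186) in the top view. Next I move over the bar and start pumping.

>>> play_rows(series=[[-0.04, 0.0008, 0, 0, -1], [-0.05, 0.0008, 0, 0, -1], [-0.035, 0, 0, 0, -1], [0, 0, 0.02, 0, -1], [0, 0, 0.02, 0, -1], [0, 0, 0.012, 0, -1], [0, 0, 0.004, 0, -1], [0, 0, 0, 0, -1]])

```text
time_s: 25.0
eef_pos: [0.5324, -0.1895, 0.1042]
orientation: [-0.0, 0.737, 0.676, 0.0]
force: [-0.5, -0.8, 0.8]
width: 0.0009
grasp_force: 0.0
```

```bash
python3 goto.py .5317 -.1892 .1017 -5
```

```text
t 25.0 pos [ 0.5324 -0.1895  0.1042] F [-0.51 -0.78  0.77] w 0.000852393307619391
tool delta [ 0.0002 -0.0007  0.0025] yaw_y -5.0 zax [-0.  0. -1.] q [-0.46  0.49  1.79  0.    0.86 -0.37]
turn 0.036102482964783356 delta after turn: [ 0.0002 -0.0007  0.0025]
```

>>> play_rows(series=[[0, -0.0007, 0.0025, 0, -1], [-0.0065, 0, 0.0126, 0, -1], [-0.0056, 0, 0.0131, 0, -1], [-0.0045, 0, 0.0135, 0, -1], [-0.0034, 0, 0.0138, 0, -1], [-0.0022, 0, 0.0141, 0, -1], [-0.0012, 0, 0.0142, 0, -1], [0, 0, 0.0035, 0, -1]])

```text
time_s: 26.0
eef_pos: [0.5301, -0.2143, 0.0164]
orientation: [0.001, 0.737, 0.676, 0.0]
force: [-0.8, -6.7, 9.3]
width: 0.0005
grasp_force: 4.5
```

```bash
python3 goto.py .5297 -.2126 .0168 -5
python3 - <<'E'
from h import *
t=grab_frame("scene");cv2.imwrite("pics/s1.png",t["frame"][:,:,::-1])
g=cv2.cvtColor(t["frame"],cv2.COLOR_RGB2GRAY)
print("%s"%proj(t,np.array([.55,.0195,.1025])))
E
```

```text
t 26.0 pos [ 0.5301 -0.2143  0.0164] F [-0.8  -6.68  9.3 ] w 0.0004522620519860445
tool delta [ 0.0017 -0.0006 -0.0004] yaw_y -5.0 zax [ 0.002 -0.002 -1.   ] q [-0.5   0.63  1.84 -0.    0.67 -0.41]
turn 0.010085417452383005 delta after turn: [ 0.0017 -0.0006 -0.0004]
[234.88275776 177.06470506]
```

>>> play_rows(series=[[0, 0, -0.0035, 0, -1], [0.0012, 0, -0.0142, 0, -1], [0.0022, 0, -0.0141, 0, -1], [0.0034, 0, -0.0138, 0, -1], [0.0045, 0, -0.0135, 0, -1], [0.0056, 0, -0.0131, 0, -1], [0.0065, 0, -0.0126, 0, -1], [0, 0, -0.002, 0, -1]])

```text
time_s: 27.05
eef_pos: [0.5318, -0.1891, 0.1046]
orientation: [0.001, 0.737, 0.676, 0.0]
force: [-0.3, 0.0, 0.6]
width: 0.0008
grasp_force: 0.0
```

```bash
python3 goto.py .5317 -.1892 .1017 -5
python3 - <<'E'
from h import *
t=grab_frame("scene");g=cv2.cvtColor(t["frame"],cv2.COLOR_RGB2GRAY);a=cv2.cvtColor(cv2.imread("pics/s1.png"),cv2.COLOR_BGR2GRAY);o=cv2.cvtColor(cv2.imread("pics/scene0.png"),cv2.COLOR_BGR2GRAY)
for n,im in(("start",o),("down",a),("up",g)):
    print(n);print("\n".join("%d "%y+" ".join("%3d"%v for v in im[y,226:245]) for y in range(168,184)))
# jack base near edge, plate corner
E
```

```text
t 27.05 pos [ 0.5318 -0.1891  0.1046] F [-0.3   0.01  0.65] w 0.0007777639339145925
tool delta [-0.0001 -0.0001  0.0029] yaw_y -4.9 zax [ 0.001 -0.001 -1.   ] q [-0.46  0.49  1.79 -0.    0.86 -0.37]
turn 0.06974639646969649 delta after turn: [-0.0001 -0.0001  0.0029]
start
168 147 150 150 154 184 222 229 229 233 235 210 142  89  79  79  89  89  89  89
169 147 147 152 185 224 231 229 231 232 201 142  87  77  74  79  88  87  87  88
170 143 149 186 226 233 231 233 233 198 128  89  77  74  74  82  93  91  90  86
171 144 174 224 232 231 233 232 199 128  85  74  72  74  75  82  97  93  86  89
172 174 221 231 230 230 228 221 159 100  68  67  71  75  76  78  86  84  83  95
173 222 234 232 229 219 210 204 187 172 169 174 129  86  69  70  71  72  77  85
174 233 233 234 221 199 199 192 164 177 168 167 127 147 171 171 125  80  66  70
175 229 226 224 201 197 188 134 128 166 112 141 152 143 182 213 186 169 155 104
176 228 218 202 194 198 174  83 177 184 117 170 184  85 138 206 206 209 193 113
177 225 200 195 196 200 178  94 149 160 130 136 138  95 179 205 206 193 139  83
178 196 196 200 197 199 19
[... 2321 characters left out ...]
 132 108  79 119  86  79 110 103  75 117 140 139 133 135 115
176 161 148 137 136 134 108  62 125 121 107 126 114  90 176 200 133 140 139 116
177 154 135 135 136 136 127  74  80  94  92 101 120 143 237 240 199 143 115  63
178 133 123 129 132 135 135 120 103 100 132 203 213 222 242 238 203 133 119 114
179 118 112 120 120 123 128 132 146 188 225 243 240 240 238 204 136 130 149 156
180 103 109 106  99 107 118 116 143 210 226 219 242 241 207 137  95 141 162 160
181 101 111 101  79  79  95 106 124 172 181 177 224 211 140  80  65 104 121 118
182 110 113 108  83  51  66  86  97 117 128 127 146 148  85  54  49  51  56  55
183 111 113 109  92  62  53  59  70  82  70  58  81  94  52  51  52  52  52  52
```

Ratchet works: the lug ring rose about 1.5 px pressed and about 0.8 px after letting up. On to stroke 2.

>>> play_rows(series=[[0, 0, 0.003, 0, -1], [-0.0069, 0, 0.0126, 0, -1], [-0.006, 0, 0.0131, 0, -1], [-0.0049, 0, 0.0135, 0, -1], [-0.0038, 0, 0.0138, 0, -1], [-0.0026, 0, 0.0141, 0, -1], [-0.0016, 0, 0.0142, 0, -1], [0, 0, 0.0039, 0, -1]])

```text
time_s: 28.1
eef_pos: [0.5293, -0.2166, 0.0146]
orientation: [0.0, 0.737, 0.676, -0.0]
force: [-5.2, -4.4, 20.2]
width: 0.0003
grasp_force: 10.2
```

>>> play_rows(series=[[0, 0, -0.0037, 0, -1], [0.0016, 0, -0.0142, 0, -1], [0.0026, 0, -0.0141, 0, -1], [0.0038, 0, -0.0138, 0, -1], [0.0049, 0, -0.0135, 0, -1], [0.006, 0, -0.0131, 0, -1], [0.0069, 0, -0.0126, 0, -1], [0, 0, -0.003, 0, -1]])

```text
time_s: 29.1
eef_pos: [0.5317, -0.1887, 0.1042]
orientation: [0.0, 0.737, 0.676, 0.0]
force: [-0.2, -0.5, -0.2]
width: 0.0005
grasp_force: 0.0
```

```bash
python3 goto.py .5317 -.1892 .1017 -5
python3 - <<'E'
from h import *
t=grab_frame("top");g=t["frame"].max(2)
x,y=np.int32(proj(t,np.array([.5316,-.1892,.128])))
m=(g[y-20:y+21,x-8:x+12]<40);ys,xs=np.where(m);print("bar col",xs.mean()+x-8,"row",ys.mean()+y-20,m.sum())
E
```

```text
t 29.1 pos [ 0.5317 -0.1887  0.1042] F [-0.25 -0.51 -0.15] w 0.0005483395379982809
tool delta [-0.0004  0.0001  0.0025] yaw_y -4.9 zax [ 0.  0. -1.] q [-0.46  0.49  1.79  0.    0.86 -0.37]
turn 0.07498130582831575 delta after turn: [-0.0004  0.0001  0.0025]
bar col 290.625 row 173.625 8
```

>>> play_rows(series=[[0, 0, 0.0025, 0, -1], [-0.0069, 0, 0.0126, 0, -1], [-0.006, 0, 0.0131, 0, -1], [-0.0049, 0, 0.0135, 0, -1], [-0.0038, 0, 0.0138, 0, -1], [-0.0026, 0, 0.0141, 0, -1], [-0.0016, 0, 0.0142, 0, -1], [0, 0, 0.0042, 0, -1]])

```text
time_s: 30.15
eef_pos: [0.5292, -0.2165, 0.0146]
orientation: [0.0, 0.737, 0.676, -0.0]
force: [-4.7, -4.9, 20.5]
width: 0.0002
grasp_force: 10.3
```

>>> play_rows(series=[[0, 0, 0, 0, -1], [0, 0, 0, 0, -1], [0, 0, 0, 0, -1], [0, 0, 0, 0, -1], [0, 0, 0, 0, -1], [0, 0, 0, 0, -1], [0, 0, 0, 0, -1], [0, 0, 0, 0, -1]])

```text
time_s: 31.15
eef_pos: [0.5292, -0.2165, 0.0155]
orientation: [0.001, 0.737, 0.676, -0.0]
force: [-4.9, -3.8, 13.9]
width: 0.0005
grasp_force: 6.9
```

```bash
python3 goto.py .5297 -.2126 .0168 -5
python3 - <<'E'
from h import *
t=grab_frame("scene");crop(t,170,120,300,220,6,"pics/c8.png")
H=np.array([.546,.2325,.098]) # hinge: 213 mm behind pad
for a in(0,7.6,8,8.5):
    r=np.radians(a);l=.213;P=H+[.0039,-l*np.cos(r)-.0045*np.sin(r)*-1,l*np.sin(r)+.0045*np.cos(r)];print(a,proj(t,P))
E
```

```text
t 31.15 pos [ 0.5292 -0.2165  0.0155] F [-4.9  -3.79 13.91] w 0.00047978470659527846
tool delta [ 0.004   0.0001 -0.0013] yaw_y -5.0 zax [ 0.001 -0.001 -1.   ] q [-0.5   0.63  1.84 -0.    0.67 -0.42]
turn 0.013732643317806215 delta after turn: [ 0.004   0.0001 -0.0013]
0 [234.8682428  177.07849282]
7.6 [233.97114114 169.93816297]
8 [233.89731888 169.55360035]
8.5 [233.80129055 169.07187881]
```

View pics/c8.png

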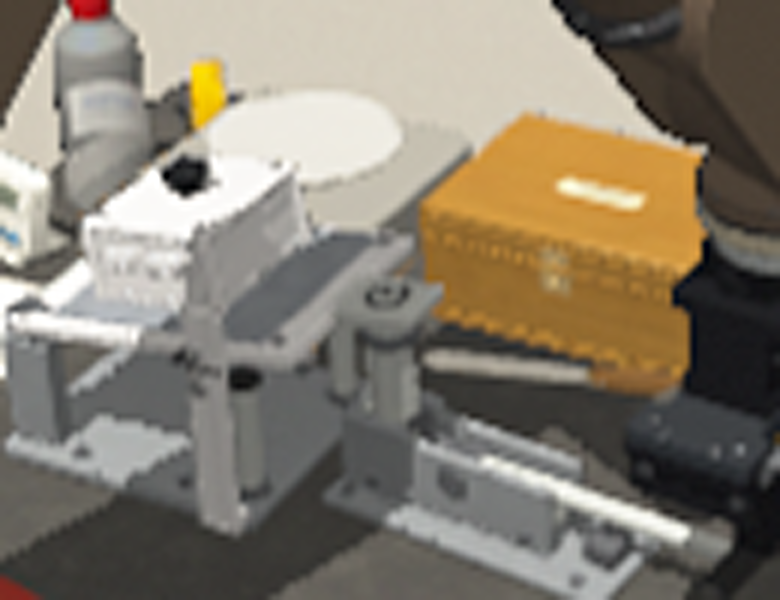

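The picture shows the saddle under the lug, with the ring now near (234.7,168.7), a shift of about -7.8 px where 8 degrees predicts -7.5. The cover is flat. I'll verify that it holds steady, then measure more finely.

>>> play_rows(series=[[0, 0, 0, 0, -1], [0, 0, 0, 0, -1], [0, 0, 0, 0, -1], [0, 0, 0, 0, -1], [0, 0, 0, 0, -1], [0, 0, 0, 0, -1], [0, 0, 0, 0, -1], [0, 0, 0, 0, -1]])

```text
time_s: 32.2
eef_pos: [0.5292, -0.2166, 0.0155]
orientation: [0.001, 0.737, 0.676, -0.0]
force: [-4.6, -5.0, 13.6]
width: 0.0009
grasp_force: 6.9
```

Run:
```python
from h import *
t=grab_frame("scene");b=cv2.cvtColor(t["frame"],cv2.COLOR_RGB2GRAY);a=cv2.cvtColor(cv2.imread("pics/scene0.png"),cv2.COLOR_BGR2GRAY)
k=6
for (x0,y0,x1,y1) in((230,172,241,182),(229,171,240,182)):
    T=cv2.resize(a[y0:y1,x0:x1],None,fx=k,fy=k,interpolation=cv2.INTER_CUBIC);W=cv2.resize(b[y0-15:y1+5,x0-6:x1+6],None,fx=k,fy=k,interpolation=cv2.INTER_CUBIC)
    r=cv2.matchTemplate(W,T,cv2.TM_CCOEFF_NORMED);_,v,_,l=cv2.minMaxLoc(r);print("shift",l[0]/k-6,l[1]/k-15,v)
# scale strip column: find pointer/lines
for y in range(160,192):print(y,b[y,196:216])
```

```text
shift -0.833333333333333 -7.5 0.7239354848861694
shift -0.833333333333333 -7.333333333333333 0.6698978543281555
160 [189 209 210 178 191 139 123 150 147 128 141 140 141 142 143 144 145 144
 145 152]
161 [200 198 198 201 189 119 126 149 146 142 141 142 142 143 144 144 144 144
 145 143]
162 [234 232 242 230 218 186 132 138 142 146 141 142 143 144 144 144 145 144
 144 145]
163 [232 230 240 229 206 179 131 132 144 147 140 143 143 144 143 145 144 145
 145 143]
164 [207 220 201 195 148 125 131 128 142 146 138 144 145 143 143 144 144 142
 130 128]
165 [179 220 192 150 134 124 128 133 141 143 141 144 144 144 143 148 156 125
 116 106]
166 [180 207 198 170 173 127 131 136 138 143 149 143 144 143 145 159 155 116
 106  96]
167 [208 208 208 210 196 132 136 135 134 143 150 143 142 144 147 147 127 109
  97  97]
168 [205 206 207 209 196 134 137 135 130 144 147 137 142 144 137 115 105  99
  99  99]
169 [204 203 222 204 194 131 135 132 122 143 145 138 143 131 116 104 103 102
 103 103]
170 [195 188 212 210 167 138 134 129 126 141 145 142 128 109 102 104 105 104
 103 103]
171 [184 179 190 196 131 145 15
[... 1095 characters left out ...]
 98]
184 [ 99  99  99  98  97  91  79 100 124 134 138 128  51  19  22  31  60  85
 100  98]
185 [ 98  98  98  98  99  99  88  80 113 134 137 130  90  84  89  92  99 100
  98  99]
186 [ 99  99  97  98 100 112 122 116 126 134 136 131 107 110 116 116 112 100
  99  99]
187 [ 99  99  98  98  97 106 138 137 136 132 136 130 104 107 114 114 110  99
  99  99]
188 [ 99  99  99  99  96 103 137 137 135 132 135 133 116 105 113 114 110 100
  99  99]
189 [ 99  99  99  99  96 107 135 136 136 132 135 135 124 106 113 114 109 101
  99  99]
190 [ 96  96  97  97  96 110 143 136 136 132 134 137 132 108 111 114 111 101
  99 100]
191 [141  93  94  94  95 105 137 136 136 132 135 139 137 104 113 114 112 103
  98  99]
```

>>> play_rows(series=[[0, 0, 0.0005, 0, -1], [0, 0, 0.0005, 0, -1], [0, 0, 0.0005, 0, -1], [0, 0, 0.0005, 0, -1], [0, 0, 0, 0, -1], [0, 0, 0, 0, -1], [0, 0, 0, 0, -1], [0, 0, 0, 0, -1]])

```text
time_s: 33.25
eef_pos: [0.5293, -0.2166, 0.0142]
orientation: [0.001, 0.737, 0.676, -0.0]
force: [-6.2, -3.2, 22.1]
width: 0.0005
grasp_force: 11.2
```

```bash
cat > m.py <<'E'
from h import *
t=grab_frame("scene");b=cv2.cvtColor(t["frame"],cv2.COLOR_RGB2GRAY);a=cv2.cvtColor(cv2.imread("pics/scene0.png"),cv2.COLOR_BGR2GRAY)
k=12
for (x0,y0,x1,y1) in((230,172,241,182),(229,171,240,182)):
    T=cv2.resize(a[y0:y1,x0:x1],None,fx=k,fy=k,interpolation=cv2.INTER_CUBIC);W=cv2.resize(b[y0-15:y1+5,x0-6:x1+6],None,fx=k,fy=k,interpolation=cv2.INTER_CUBIC)
    r=cv2.matchTemplate(W,T,cv2.TM_CCOEFF_NORMED);_,v,_,l=cv2.minMaxLoc(r);print("shift",l[0]/k-6,l[1]/k-15,v)
g=cv2.cvtColor(cv2.imread("pics/s1.png"),cv2.COLOR_BGR2GRAY)
# pose of ring now against last stored, same lighting
import os
if os.path.exists("last.npy"):
    o=np.load("last.npy");print("change px",cv2.phaseCorrelate(np.float32(o[160:178,222:246]),np.float32(b[160:178,222:246])))
np.save("last.npy",b)
E
python3 m.py; python3 goto.py .5297 -.2126 .0168 -5
```

```text
shift -0.916666666666667 -7.416666666666667 0.714109480381012
shift -0.833333333333333 -7.333333333333333 0.6557316184043884
t 33.3 pos [ 0.5293 -0.2166  0.0142] F [-6.54 -3.55 21.98] w 0.000565474367194612
tool delta [ 0.004   0.     -0.0026] yaw_y -5.0 zax [ 0.001 -0.001 -1.   ] q [-0.5   0.63  1.84 -0.    0.67 -0.42]
turn 0.013744480020516647 delta after turn: [ 0.004   0.     -0.0026]
```

Run:
```python
from h import *
t=grab_frame("scene");b=cv2.cvtColor(t["frame"],cv2.COLOR_RGB2GRAY);s1=cv2.cvtColor(cv2.imread("pics/s1.png"),cv2.COLOR_BGR2GRAY);a=cv2.cvtColor(cv2.imread("pics/scene0.png"),cv2.COLOR_BGR2GRAY)
k=12
def m(A,B,x0,y0,x1,y1):
    T=cv2.resize(A[y0:y1,x0:x1],None,fx=k,fy=k,interpolation=cv2.INTER_CUBIC);W=cv2.resize(B[y0-15:y1+5,x0-6:x1+6],None,fx=k,fy=k,interpolation=cv2.INTER_CUBIC)
    r=cv2.matchTemplate(W,T,cv2.TM_CCOEFF_NORMED);_,v,_,l=cv2.minMaxLoc(r);return round(l[0]/k-6,2),round(l[1]/k-15,2),round(v,2)
print("0->s1",m(a,s1,230,172,241,182),"s1->now",m(s1,b,230,171,241,180),"s1->now wide",m(s1,b,228,169,246,182))
pr=lambda r:proj(t,np.array([.55,.2325-.213*np.cos(r)+.0045*np.sin(r),.098+.213*np.sin(r)+.0045*np.cos(r)]))
for d in(1.6,1.9,2.2,7.6,8,8.4):print(d,(pr(np.radians(d))-pr(0)).round(2))
# cover knob / box far-back check
```

```text
0->s1 (-0.08, -1.17, 0.84) s1->now (-1.0, -6.33, 0.9) s1->now wide (-0.75, -6.42, 0.63)
1.6 [-0.11 -1.47]
1.9 [-0.13 -1.75]
2.2 [-0.16 -2.03]
7.6 [-0.9  -7.14]
8 [-0.97 -7.52]
8.4 [-1.05 -7.91]
```

```bash
python3 -c "
from bench import *
print(hand_in())"
```

```text
the job is handed in; nothing more can be done
None
```

I handed in the job with the cover pressed home, the jack's saddle under the lift pad, and the handle held down at the bottom of the third stroke; from the ring's shift in the image I measured the plane at about 8 degrees, and no verdict came back.

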